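# Close the glass-covered topping case gently

### The job

A wooden rice paddle has been left lying across the open half of the glass-covered topping case. Put the paddle in the white utensil tray, then slide the open glass cover fully shut against the end of the case, pushing it along by its pull rather than gripping it. The glass chips easily: never put more than 20 N on the cover and let it meet the end of the case slowly, without a slam; leave the other cover shut and the other kitchen things where they are.

Things in the scene. Friction and masses are not known exactly. Their poses are not given: they have to be found in the camera images.
- case: Ice-cooled topping case: steel tub 250 (x) x 480 (y) x 120 mm high with an aluminium track frame round its top, too heavy to move. Origin: centre of its underside, on the worktop. z up; y along its width, the way the covers slide; -x faces the robot. Inside are four pans of food, floor 42 mm and partitions up to 85 mm above the worktop. A glass cover for each half: the -y one open, the +y one shut.
- frame_top (a point): Centre of the case, level with the flat top of its frame, 120 mm above the worktop; axes as the case. Round it are long rails 35 mm wide (|x| from 90 to 125 mm) and end bars 20 mm wide (|y| from 220 to 240 mm); the covers run between the rails.
- cover: The open cover: clear 4 mm glass pane 178 (x) x 220 (y) mm with an upright aluminium pull bar along its -y edge, 176 mm long (x), 12 mm thick (y) and 24 mm high. Origin: mid-length of the bar, mid-thickness, at its foot on the glass's top face, 114 mm above the worktop. Axes as the case. From the bar the pane runs 214 mm to +y. At the start it is open by 170 to 195 mm, over the other cover.
- pull_top (a point): Top of the open cover's pull bar, at mid-length: 24 mm above the cover's origin. The cover (0.7 kg) slides only along the case's y, towards -y to shut; it takes about 2 N plus 6 N per m/s and stays where it is left.
- shut_spot (a point): Point fixed on the case where the cover's origin lies when it is fully shut (209 mm to -y of the case's centre, 114 mm above the worktop): there the pull bar just meets the black rubber buffer strip, 5 mm thick, on the case's -y end bar. The buffer gives about 1 mm per 3 N of push, at most 6 mm.
- other_cover: The other cover, the same kind of pane in a track 10 mm lower, shut over the +y half, its pull bar (24 mm high) along its +y edge. Origin: foot of that bar at mid-length, 209 mm to +y of the case's centre, 104 mm above the worktop. It slides as easily; to be left shut.
- paddle: Flat wooden rice paddle 240 mm long, 9 mm thick, about 70 g, lying flat on both long rails across the opening, handle towards the robot; below its middle is only the open pan. Origin: mid-length, on the underside; x towards the blade, z up. Handle 24 mm wide from x = -120 to +3 mm, neck 36 mm wide to +28 mm, blade 54 to 60 mm wide to +120 mm. It balances at about x = 29 mm.
- tray: White plastic utensil tray, 310 (x) x 140 (y) x 25 mm, walls and floor 4 mm thick, open on top, loose, about 0.6 kg. Origin: centre of its underside, on the worktop; z up. It stands beside the case, on the left or the right, its length roughly along the robot's x.
- bowl: Steel mixing bowl, 150 mm across and 65 mm high, standing on the other side of the case from the tray. Bystander. Origin: centre of its underside.
- cup: Blue ceramic cup, 72 mm across, 75 mm high, standing just beyond the case. Bystander. Origin: centre of its underside.
- jar: Amber glass jar with a steel lid, 68 mm across, 90 mm high, standing just beyond the case. Bystander. Origin: centre of its underside.
- sauce: Amber glass sauce bottle, 58 mm across, 160 mm high, beside the bowl. Bystander. Origin: centre of its underside.
There are look-alikes about, which are no part of the job. There is more than one size of the paddle; the one meant has the size given above.

How it is judged:
On the way, in this order (a step that is already met when the one before it is completed fails the run):
1. the paddle lies in the tray while the cover is still open (x of paddle in the frame of tray between -0.06 and 0.06 m and y of paddle in the frame of tray between -0.06 and 0.06 m and z of paddle in the frame of tray below 0.035 m and angle between the z axis of paddle and the z axis of tray, either way round below 0.25 rad and linear speed of paddle below 0.03 m/s and y of cover in the frame of case above -0.089 m), for 0.2 s.
2. the cover is fully shut (y of cover in the frame of case below -0.203 m), for 0.2 s.
At the end, for the whole second after the job is handed in: The paddle lies at rest in the tray (its centre within 60 mm of the tray's centre along each tray axis, its underside no more than 35 mm above the tray's underside, within 0.25 rad of flat), the cover is at rest within 6 mm of fully shut and the other cover has been moved less than 20 mm (x of paddle in the frame of tray between -0.06 and 0.06 m and y of paddle in the frame of tray between -0.06 and 0.06 m and z of paddle in the frame of tray below 0.035 m and angle between the z axis of paddle and the z axis of tray, either way round below 0.25 rad and linear speed of paddle below 0.03 m/s and y of cover in the frame of case below -0.203 m and linear speed of cover below 0.01 m/s and distance of other_cover from where it was at the start of the episode below 0.02 m); the robot touches nothing.
It fails at once if the robot or the paddle pushes on the open glass cover or its pull with more than 20 N (contact force between any of the fingers, the arm, paddle and cover above 20 N).
It fails at once if the cover slams: it moves faster than 0.15 m/s within 15 mm of the end of the case (y of cover in the frame of case below -0.194 m and linear speed of cover above 0.15 m/s).
It fails at once if the other cover is moved more than 20 mm (distance of other_cover from where it was at the start of the episode above 0.02 m).
It fails at once if the bowl, cup, jar or bottle is moved more than 30 mm (distance of any of bowl, cup, jar, sauce from where it was at the start of the episode above 0.03 m).
It also fails if it takes over 67 s, if anything falls off the work surface, if the arm or the gripper's body presses on something with over 40 N, if the wrist force passes 120 N, or if a joint passes its speed limit or range.

### The arm

A 7-joint arm with a two-finger parallel gripper is mounted at the origin on the work surface. World frame = base frame: x ahead of the robot, y to its left, z up, the work surface at z = 0. Lengths are in m, angles in rad, forces in N, time in s.
With the tool pointing down it reaches from about 0.4 to 0.85 m from the base axis. Payload 10.4 kg.
Tool frame: the origin (TCP) lies on the centre line of the jaws, within the pads' length; the fingertips stand r.tip_extent ahead of it and the grasp point (between the pads) lies 3 mm ahead of it (r.tip_extent is the distance from the TCP to the fingertips, in m); z points along the fingers, y is the direction in which the jaws open and shut (so a half turn about z gives the same grasp; the last joint's range is limited). The gripper opens to 87 mm and grips with 3 to 60 N. Pads are 19 mm wide; open, the fingers measure 117 mm over their backs; the gripper's body (75 mm by 190 mm) begins 51 mm behind the grasp point.
Start: joints at [1.22, 0.332, -0.065, 1.46, 0.022, 1.35, -0.088], TCP at [0.201, -0.592, 0.212] pointing down, gripper open.
Joint ranges: [-2.6, 2.6], [-0.5, 2.12], [-1.47, 1.34], [0.16, 2.42], [-1.27, 4.41], [0.06, 2.06], [-2.6, 2.6]. Speed limits (rad/s): [2.22, 2.22, 2.79, 2.79, 3.14, 3.14, 3.14].

### API

Orientations are given as a unit quaternion [x, y, z, w].
In Python, from bench import r gives the robot as it stands. The module is installed in compiled form; this text tells all that it offers.
- The arm moves only by the shell command python3 -m jog 'ROWS' [FORCE]. ROWS is JSON, a list of rows, each a list of 5 numbers: the shift along the tool's x, y, z in cm, then the turn about the tool's z in rad, then the closure, from 0 (fully open) to 1 (shut). A call has exactly 10 rows; each row shifts and turns the pose as measured when the row begins, along the tool's axes as they then stand; what a row does not reach is not made up. A row lasts 1/10 s, in which the tool goes at most 50 mm and 8.59 degrees, less where a joint would pass 70% of its speed; a pose out of reach is approached as far as the arm can. A call with a gripper value outside its range is refused whole. The fingers move at their own pace and stop on an object; FORCE is the grip in N (left out, the last holds). Time passes only in rows, so rows that do not move let the fingers close, or fill a call up. It gives the time, the measured TCP pose, the force and the opening at its end, in the units of the state.
- r.read_state(): the state, without advancing time (a new reading comes with each control period).
- r.camera(name): name is "side" or "top" or "wrist"; returns a dict with "pixels" (420x560x3 uint8, red, green, blue), "fx", "fy", "cx", "cy" (pixels), "k1" (the pictures are not rectified: a ray, as slopes to the right and down, at radius r is drawn at 1 + k1 r^2 times it, then the intrinsics apply), "camera_from_world" (4x4, takes a point from world to camera coordinates). Camera axes: x right, y up, looking along -z (the intrinsics and any distortion apply to the point x, -y, -z); pixel columns grow to the right and rows downward; lengths in m; the calibration is good to about 2 mm. A picture is of the moment at which its call begins. There is no depth.
- r.close_job(): hands the job in, once; it reports no verdict.
The state is a dict: "time": time; "joint_positions": joint angles; "joint_vel": joint speeds; "joint_torque": joint torques, N m; "ee_pos": TCP position; "eef_rot": TCP orientation; "ft_force": force on the tool from outside, world axes, zero at the start; "torque": the same for the moment, N m; "width": finger opening in m.
Only numpy, scipy, OpenCV 4.12 (cv2) and the standard library are available. Lean on these libraries where they do the work, as an engineer would, in place of code of your own. Each camera call takes 0.05 s, during which the arm holds its last target. There are 200 camera calls.

## Working session

There is one attempt and no reset: what is moved stays moved. The work goes in short steps, Python scripts to look and compute and a shell command to move; the robot and the scene stay as the last step left them, time stands still between calls to the robot, and variables do not carry over. Pictures are saved under pics/ and viewed, about 8 in all and at most 12, crops included, and the job is handed in when it is done.

```bash
mkdir -p pics
cat > h.py <<'E'
import numpy as np, cv2
from bench import r
from scipy.spatial.transform import Rotation as R
def cam(n,save=None):
    c=r.camera(n)
    if save: cv2.imwrite('pics/'+save,c['pixels'][:,:,::-1])
    return c
def K(c): return np.array([[c['fx'],0,c['cx']],[0,c['fy'],c['cy']],[0,0,1.]]), np.array([c['k1'],0,0,0,0.])
def ray(c,uv):
    k,d=K(c); p=cv2.undistortPoints(np.array(uv,float).reshape(-1,1,2),k,d).reshape(-1,2)
    M=np.array(c['camera_from_world']); Rm=M[:3,:3]; o=-Rm.T@M[:3,3]
    return o, np.c_[p[:,0],-p[:,1],-np.ones(len(p))]@Rm
def onz(c,uv,z):
    o,d=ray(c,uv); return o+d*((z-o[2])/d[:,2])[:,None]
def proj(c,X):
    k,d=K(c); M=np.array(c['camera_from_world']); p=np.array(X,float).reshape(-1,3)@M[:3,:3].T+M[:3,3]
    p=p*[1,-1,-1]; return cv2.projectPoints(p,np.zeros(3),np.zeros(3),k,d)[0].reshape(-1,2)
def st():
    s=r.read_state(); e=R.from_quat(s['eef_rot']).as_matrix()
    print('t',round(s['time'],2),'p',np.round(s['ee_pos'],4),'w',round(s['width'],4),'F',np.round(s['ft_force'],1)); print(np.round(e,3)); return np.array(s['ee_pos']),e
E
python3 - <<'E'
from h import *
import pickle
st(); print(r.tip_extent)
d={n:cam(n,n+'0.png') for n in('top','side')}
pickle.dump(d,open('c0.pkl','wb'))
for n in d: print(n,np.round(ray(d[n],[[280,210]])[0],3),np.round(ray(d[n],[[280,210]])[1],2))
E
```

```text
t 0.0 p [ 0.2011 -0.5913  0.2114] w 0.0872 F [-0.6 -0.2  0.3]
[[ 0.947  0.322 -0.001]
 [ 0.322 -0.947  0.001]
 [-0.    -0.001 -1.   ]]
0.022
top [ 0.359 -0.01   1.256] [[ 0.11 -0.02 -0.99]]
side [0.972 1.013 1.116] [[-0.34 -0.66 -0.67]]
```

View pics/top0.png

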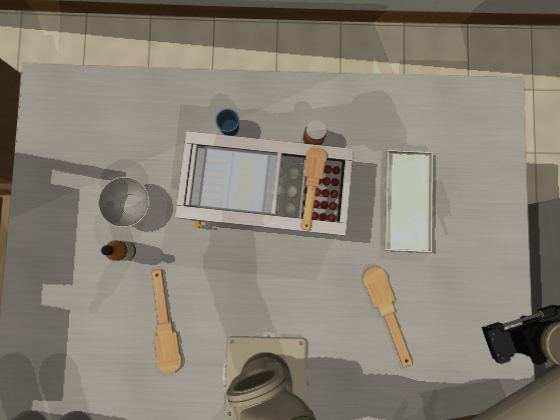

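View pics/side0.png

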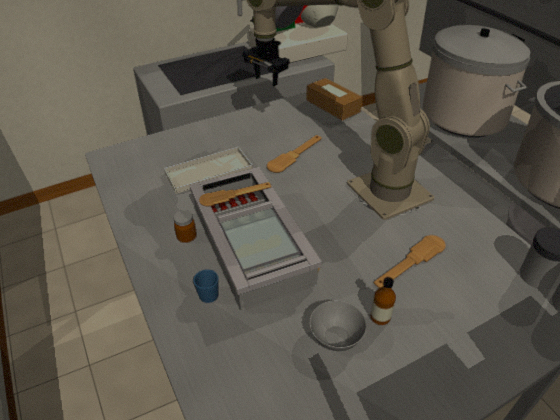

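The top view shows the case at (265,183), with the paddle on its rails from the handle end (306,228) to the blade (317,152). The tray is at (410,200), the bowl at (124,202) and the bottle at (115,250). The cup is at (228,122) and the jar at (316,132).

Paddle candidates are (312,190) on the case, (166,325) on the worktop and (388,315) on the worktop. By the description I choose the one on the case, and will check its size in a close crop.

Run:
```python
from h import *
import pickle
c=pickle.load(open('c0.pkl','rb'))['top']; im=c['pixels']
hsv=cv2.cvtColor(im,cv2.COLOR_RGB2HSV)
m=cv2.inRange(hsv,(7,90,120),(20,255,255))
n,l,s,ce=cv2.connectedComponentsWithStats(m)
for i in range(1,n):
    if s[i,4]<300: continue
    vu=np.argwhere(l==i)[:,::-1]; z=.129 if 270<ce[i][0]<340 and ce[i][1]<260 else .009
    P=onz(c,vu,z)[:,:2]; w=cv2.minAreaRect(P.astype(np.float32)*1000)
    print('wood',s[i],np.round(ce[i]),'rect mm',np.round(w[0]),np.round(w[1]),round(w[2],1),'centroid',np.round(P.mean(0),4))
g=cv2.imread('pics/top0.png')[125:265,170:450]
cv2.imwrite('pics/crop0.png',cv2.resize(g,None,fx=2.8,fy=2.8,interpolation=cv2.INTER_CUBIC))
```

```text
wood [ 302  147   25   83 1007] [313. 179.] rect mm [ 551. -120.] [ 57. 236.] 85.2 centroid [ 0.5755 -0.1198]
wood [ 363  267   49  100 1510] [386. 307.] rect mm [ 191. -372.] [306.  75.] 23.8 centroid [ 0.2135 -0.3576]
wood [ 152  270   29  103 1554] [164. 331.] rect mm [158. 305.] [304.  72.] 8.4 centroid [0.1259 0.3035]
```

View pics/crop0.png

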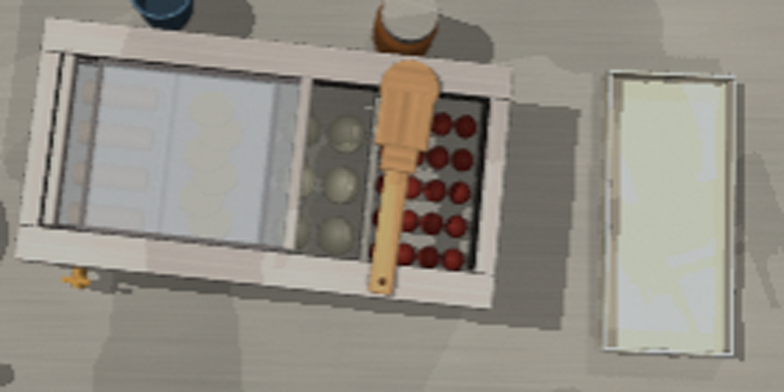

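The crop confirms the choice: the paddle on the case measures about 57 x 236 mm, while the two look-alikes are about 305 mm long. The cover's pull bar runs from crop (307,77) to (290,248). The frame corners and tray rim are clear too.

Run:
```python
from h import *
import pickle
c=pickle.load(open('c0.pkl','rb'))['top']
f=lambda q,z: onz(c,np.array(q)/2.8+[170-.3,125-.3],z)[:,:2]
C=f([(45,18),(513,67),(492,308),(15,260)],.12); print('case',np.round(C,3),'sides',np.round([np.linalg.norm(C[i]-C[i-1]) for i in range(4)],3))
cc=C.mean(0); yv=(C[0]+C[3]-C[1]-C[2]); yv/=np.linalg.norm(yv); xv=np.array([yv[1],-yv[0]])
print('centre',cc,'xaxis deg',np.degrees(np.arctan2(xv[1],xv[0])))
B=f([(307,77),(290,248)],.138); b=B.mean(0); print('bar',B,'len',np.linalg.norm(B[0]-B[1]),'in case',(b-cc)@xv,(b-cc)@yv)
T=f([(609,71),(735,75),(733,355),(604,350)],.025); d=(T[0]+T[1]-T[2]-T[3])
print('tray',np.round(T,3),T.mean(0),'deg',np.degrees(np.arctan2(d[1],d[0])),[np.linalg.norm(T[i]-T[i-1]) for i in range(4)])
h=f([(382,283)],.129)[0]; e=f([(411,62)],.129)[0]; h2=f([(380,293)],.129)[0]
u=(e-h2)/np.linalg.norm(e-h2); o=(e+h2)/2
print('paddle',h2,e,np.linalg.norm(e-h2),'deg',np.degrees(np.arctan2(u[1],u[0])),'orig',o,'in case',(o-cc)@xv,(o-cc)@yv)
n=o+.018*u; print('grasp',n,'in case',(n-cc)@xv,(n-cc)@yv)
```

```text
case [[ 0.706  0.244]
 [ 0.668 -0.234]
 [ 0.422 -0.215]
 [ 0.457  0.263]] sides [0.249 0.48  0.247 0.479]
centre [0.56323966 0.01439749] xaxis deg -4.384271730963683
bar [[ 0.64737856 -0.02422957]
 [ 0.47482906 -0.0116647 ]] len 0.17300637799408142 in case 0.0003429908414064194 -0.03241325890348503
tray [[ 0.692 -0.359]
 [ 0.691 -0.498]
 [ 0.383 -0.492]
 [ 0.385 -0.353]] [ 0.53785291 -0.42536685] deg -1.0545867488957577 [np.float64(0.3073021730408792), np.float64(0.1387400155587753), np.float64(0.30799488362031124), np.float64(0.13872022223079322)]
paddle [ 0.43325661 -0.10207768] [ 0.6680216  -0.12911919] 0.23631725195942382 deg -6.570683795685685 orig [ 0.55063911 -0.11559843] in case -0.002626101007565723 -0.1305787847952554
grasp [ 0.56852088 -0.11765815] in case 0.015360794850966997 -0.1312654997101195
```

```bash
python3 -m jog '[[4,-2.6,0,0,0],[4,-2.6,0,0,0],[4,-2.6,0,0,0],[4,-2.6,0,0,0],[4,-2.6,0,0,0],[4,-2.6,0,0,0],[4,-2.6,0,0,0],[4,-2.6,0,0,0],[4,-2.6,0,0,0],[4,-2.6,0,0,0]]' 20
cat > go.py <<'E'
from h import *
import sys
# go.py x y z yawdeg : offset in tool axes (cm), turn (rad)
p,e=st(); t=np.array([float(v) for v in sys.argv[1:4]])
yaw=np.degrees(np.arctan2(e[1,0],e[0,0])); print('yaw',yaw,'tool cm',np.round((t-p)@e*100,2),'turn',np.round(np.radians(yaw-float(sys.argv[4])),3))
E
python3 go.py .5685 -.1177 .21 -6.6
```

```text
time: 1.1
ee_pos: [0.5001, -0.2086, 0.2069]
eef_rot: [0.988, 0.156, -0.003, -0.002]
ft_force: [0.8, -1.3, 0.1]
width: 0.087
t 1.1 p [ 0.5001 -0.2086  0.2069] w 0.087 F [ 0.8 -1.3  0.1]
[[ 0.951  0.308 -0.007]
 [ 0.308 -0.951  0.002]
 [-0.006 -0.004 -1.   ]]
yaw 17.93100972714119 tool cm [ 9.31 -6.54 -0.33] turn 0.428
```

```bash
python3 -m jog '[[3.1,-2.2,-0.1,0,0],[3.1,-2.2,-0.1,0,0],[3.1,-2.2,-0.1,0,0],[0,0,0,0.14,0],[0,0,0,0.14,0],[0,0,0,0.14,0],[0,0,0,0,0],[0,0,0,0,0],[0,0,0,0,0],[0,0,0,0,0]]'; python3 go.py .5685 -.1177 .134 -6.6; python3 -c "
from h import *
c=cam('wrist','w1.png'); import pickle; pickle.dump(c,open('w1.pkl','wb'))
print(np.round(proj(c,[[.5685,-.1177,.129],[.55064,-.1156,.129],[.668,-.129,.129]])))"
```

```text
time: 2.1
ee_pos: [0.5722, -0.1025, 0.2063]
eef_rot: [0.999, -0.049, -0.006, -0.004]
ft_force: [-0.3, 0.5, -0.6]
width: 0.0871
t 2.1 p [ 0.5722 -0.1025  0.2063] w 0.0871 F [-0.3  0.5 -0.6]
[[ 0.995 -0.099 -0.012]
 [-0.099 -0.995  0.008]
 [-0.012 -0.006 -1.   ]]
yaw -5.661492594124489 tool cm [-0.13  1.6   7.22] turn 0.016
[[297. 211.]
 [297. 231.]
 [302.  88.]]
```

View pics/w1.png

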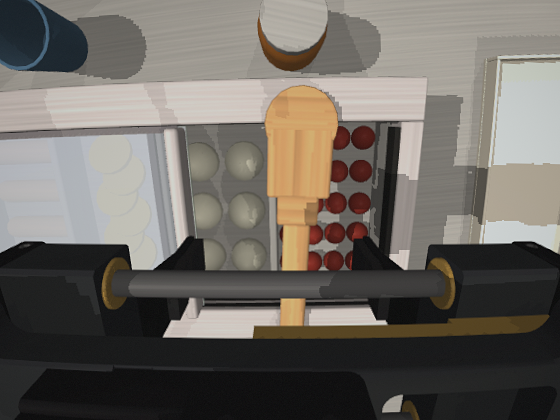

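The wrist view shows the neck centred at (297,210), and my grasp point projects to (297,211), so they agree. The pull bar at (180,190) is clear of the fingers.

```bash
python3 -m jog '[[-0.1,1.6,0,0.016,0],[0,0,2,0,0],[0,0,2,0,0],[0,0,2,0,0],[0,0,0.7,0,0],[0,0,0,0,0],[0,0,0,0,0],[0,0,0,0,0],[0,0,0,0,0],[0,0,0,0,0]]'; python3 go.py .5685 -.1177 .134 -6.6
```

```text
time: 3.15
ee_pos: [0.5695, -0.1277, 0.1413]
eef_rot: [0.998, -0.061, -0.003, -0.002]
ft_force: [0.8, 0.0, -0.9]
width: 0.087
t 3.15 p [ 0.5695 -0.1277  0.1413] w 0.087 F [ 0.8  0.  -0.9]
[[ 0.993 -0.121 -0.006]
 [-0.121 -0.993  0.004]
 [-0.006 -0.003 -1.   ]]
yaw -6.962318404598005 tool cm [-0.22 -0.98  0.74] turn -0.006
```

```bash
python3 -m jog '[[-0.2,-0.9,0,0,0],[0,0,0,0,0],[0,0,0,0,0],[0,0,0.6,0,0],[0,0,0,0,0],[0,0,0,0,0],[0,0,0,0,0],[0,0,0,0,0],[0,0,0,0,0],[0,0,0,0,0]]'; python3 go.py .5685 -.1177 .134 -6.6
```

```text
time: 4.15
ee_pos: [0.5688, -0.1173, 0.1354]
eef_rot: [0.998, -0.06, -0.003, -0.002]
ft_force: [-0.1, -0.5, -0.3]
width: 0.0868
t 4.15 p [ 0.5688 -0.1173  0.1354] w 0.0868 F [-0.1 -0.5 -0.3]
[[ 0.993 -0.121 -0.005]
 [-0.121 -0.993  0.003]
 [-0.005 -0.003 -1.   ]]
yaw -6.921474110232985 tool cm [-0.03  0.04  0.14] turn -0.006
```

```bash
python3 -m jog '[[0,0,0.1,0,0.7],[0,0,0,0,1],[0,0,0,0,1],[0,0,0,0,1],[0,0,0,0,1],[0,0,0,0,1],[0,0,0,0,1],[0,0,0,0,1],[0,0,0,0,1],[0,0,0,0,1]]' 20
```

```text
time: 5.15
ee_pos: [0.5689, -0.1174, 0.1345]
eef_rot: [0.998, -0.06, -0.003, -0.002]
ft_force: [0.6, -0.2, -0.2]
width: 0.0148
```

```bash
python3 -c "
from h import *
st()
c=cam('wrist','w2.png'); cv2.imwrite('pics/s2.png',cv2.resize(cam('side')['pixels'][150:300,150:340,::-1],None,fx=2.9,fy=2.8))
a=cv2.imread('pics/w2.png'); b=cv2.imread('pics/s2.png'); cv2.imwrite('pics/ws2.png',np.hstack([cv2.resize(a,(400,300)),cv2.resize(b,(400,300))]))"
```

```text
t 5.15 p [ 0.5689 -0.1174  0.1345] w 0.0148 F [ 0.6 -0.2 -0.2]
[[ 0.993 -0.121 -0.005]
 [-0.121 -0.993  0.003]
 [-0.005 -0.003 -1.   ]]
```

View pics/ws2.png

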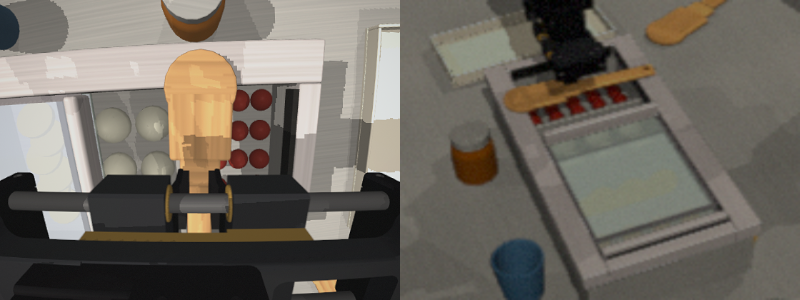

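```bash
python3 -m jog '[[0,0,0,0,1],[0,0,0,0,1],[0,0,0,0,1],[0,0,0,0,1],[0,0,0,0,1],[0,0,0,0,1],[0,0,0,0,1],[0,0,0,0,1],[0,0,0,0,1],[0,0,0,0,1]]'; python3 -c "
from h import *
st()
a=cam('wrist')['pixels'][:,:,::-1]; cv2.imwrite('pics/w3.png',cv2.resize(a[180:340,180:390],None,fx=3,fy=3))"
```

```text
time: 6.25
ee_pos: [0.5689, -0.1174, 0.1344]
eef_rot: [0.998, -0.06, -0.003, -0.002]
ft_force: [0.5, -0.2, -0.2]
width: 0.0005
t 6.25 p [ 0.5689 -0.1174  0.1344] w 0.0005 F [ 0.5 -0.2 -0.2]
[[ 0.993 -0.121 -0.005]
 [-0.121 -0.993  0.003]
 [-0.005 -0.003 -1.   ]]
```

View pics/w3.png

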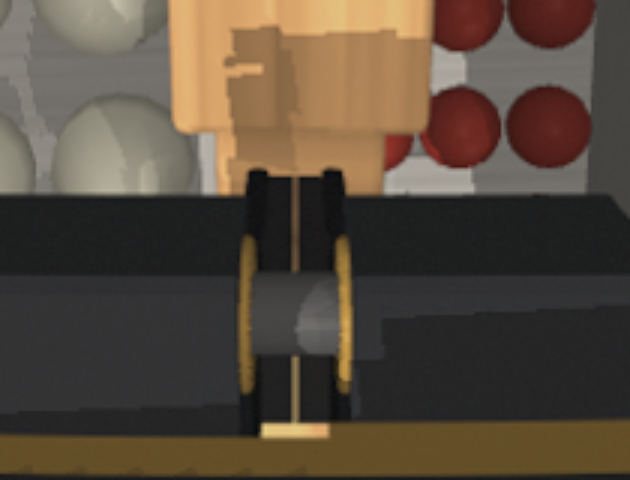

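The fingers shut to 0.5 mm above the neck, so they missed the paddle and nothing is gripped. I'll check the actual heights by triangulating across the views.

Run:
```python
from h import *
import pickle
p,e=st()
w=cam('wrist'); s=cam('side','s3.png'); 
for k in (.0,.003,.012,.022): print('wrist proj of tool pt',k,proj(w,p+e[:,2]*k), 'side',proj(s,p+e[:,2]*k))
# blade shoulder corners in wrist crop -> world on various z
uv=np.array([[175,125],[432,122],[218,190],[384,190]])/3+[180,180]
for z in (.10,.11,.12,.129,.135): 
    P=onz(w,uv,z); print(z,np.round(P[:,:2],3).tolist(),'blade w',np.linalg.norm(P[0]-P[1]),'neck w',np.linalg.norm(P[2]-P[3]))
# paddle triangulation: wood tips
c=pickle.load(open('c0.pkl','rb'))
from itertools import product
tip={}
for n in ('top','side'):
    im=c[n]['pixels']; m=cv2.inRange(cv2.cvtColor(im,cv2.COLOR_RGB2HSV),(7,90,90),(22,255,255))
    k,l,S,ce=cv2.connectedComponentsWithStats(m)
    for i in range(1,k):
        if S[i,4]>200: print(n,S[i],ce[i])
for z in (.11,.12,.129,.14): print(z,np.round(proj(c['side'],[[.4333,-.1021,z],[.668,-.129,z]]),1).tolist())
a=c['side']['pixels'][165:225,180:290,::-1]; cv2.imwrite('pics/sc.png',cv2.resize(a,None,fx=6,fy=6,interpolation=cv2.INTER_CUBIC))
```

```text
t 6.3 p [ 0.5689 -0.1174  0.1344] w 0.0001 F [-0.5  0.2  0.1]
[[ 0.993 -0.121 -0.005]
 [-0.121 -0.993  0.003]
 [-0.005 -0.003 -1.   ]]
wrist proj of tool pt 0.0 [[279.45136499 245.44013472]] side [[228.88166819 191.53858695]]
wrist proj of tool pt 0.003 [[279.4237335  243.53645581]] side [[228.96009167 192.25987781]]
wrist proj of tool pt 0.012 [[279.34559625 238.15483094]] side [[229.19432785 194.41281217]]
wrist proj of tool pt 0.022 [[279.26631344 232.69680421]] side [[229.45278147 196.78586456]]
0.1 [[0.576, -0.088], [0.569, -0.15], [0.558, -0.096], [0.553, -0.137]] blade w 0.062092359584039455 neck w 0.04099444961620334
0.11 [[0.579, -0.09], [0.573, -0.149], [0.562, -0.098], [0.557, -0.136]] blade w 0.059093356538824526 neck w 0.03901445594130513
0.12 [[0.583, -0.092], [0.577, -0.148], [0.566, -0.099], [0.562, -0.136]] blade w 0.05609435349360954 neck w 0.0370344622664069
0.129 [[0.585, -0.094], [0.58, -0.147], [0.57, -0.1], [0.566, -0.135]] blade w 0.05339525075291611 neck w 0.03525246795899846
0.135 [[0.587, -0.095], [0.582, -0.146], [0.572, -0.101], [0.568, -0.135]] blade w 0.05159584892578713 neck w 0.03406447175405951
top [ 302  147   25   83 1085] [312.34101382 180.51059908]
top [  0 195  11 107 569] [  3.35325132 234.57469244]
top [ 363  267   49  100 1579] [385.67067764 307.21152628]
top [ 152  270   30  103 1611] [164.62011173 330.9310987 ]
side [314  78  48  27 371] [339.91374663  91.67115903]
side [267 135  55  37 593] [290.22934233 155.81450253]
side [199 182  72  24 609] [228.70771757 194.02955665]
side [ 374  235   72   53 1042] [415.53358925 256.33685221]
0.11 [[269.0, 187.4], [199.5, 204.9]]
0.12 [[268.9, 185.0], [199.2, 202.5]]
0.129 [[268.8, 182.9], [198.8, 200.4]]
0.14 [[268.8, 180.2], [198.4, 197.7]]
```

View pics/sc.png

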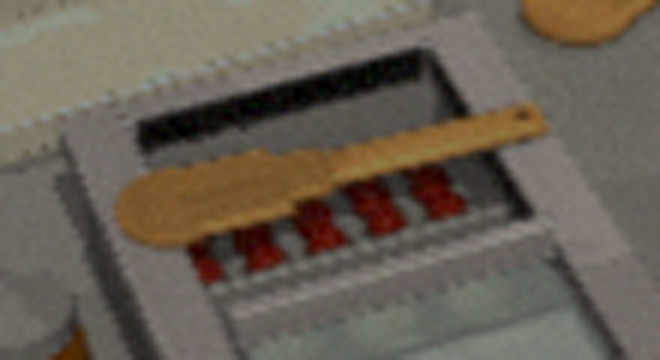

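```bash
python3 - <<'E'
from h import *
p,e=st(); print('tip',r.tip_extent)
w=cam('wrist'); print('cam in tool',(ray(w,[[280,210]])[0]-p)@e)
for x in (-.0095,0,.0095):
  for k in (-.01,0,.01,.022): print(x,k,np.round(proj(w,p+e@[x,0,k]),1))
E
python3 -m jog '[[0,0,0.2,0,1],[0,0,0,0,1],[0,0,0.2,0,1],[0,0,0,0,1],[0,0,0.2,0,1],[0,0,0,0,1],[0,0,0,0,1],[0,0,0,0,1],[0,0,0,0,1],[0,0,0,0,1]]' 20
```

```text
t 6.4 p [ 0.5689 -0.1174  0.1344] w 0.0004 F [ 0.4  0.5 -0.2]
[[ 0.993 -0.121 -0.005]
 [-0.121 -0.993  0.003]
 [-0.005 -0.003 -1.   ]]
tip 0.022
cam in tool [ 0.07461309 -0.00120859 -0.17299597]
-0.0095 -0.01 [[279.5 266.8]]
-0.0095 0 [[279.4 259.4]]
-0.0095 0.01 [[279.3 252.7]]
-0.0095 0.022 [[279.2 245.4]]
0 -0.01 [[279.6 252.2]]
0 0 [[279.5 245.4]]
0 0.01 [[279.4 239.3]]
0 0.022 [[279.3 232.7]]
0.0095 -0.01 [[279.6 237.1]]
0.0095 0 [[279.5 231. ]]
0.0095 0.01 [[279.4 225.5]]
0.0095 0.022 [[279.3 219.6]]
time: 7.45
ee_pos: [0.5688, -0.1174, 0.1278]
eef_rot: [0.998, -0.06, -0.003, -0.002]
ft_force: [0.8, 0.4, -0.4]
width: 0.0007
```

```bash
python3 -c "
from h import *
a=cam('wrist')['pixels'][:,:,::-1]; s=cam('side')['pixels'][:,:,::-1]; 
a=cv2.resize(a[130:280,200:360],(400,375)); s=cv2.resize(s[130:230,180:287],(400,375),interpolation=cv2.INTER_CUBIC); cv2.imwrite('pics/ws4.png',np.hstack([a,s]))"
```

```text
(no output)
```

View pics/ws4.png

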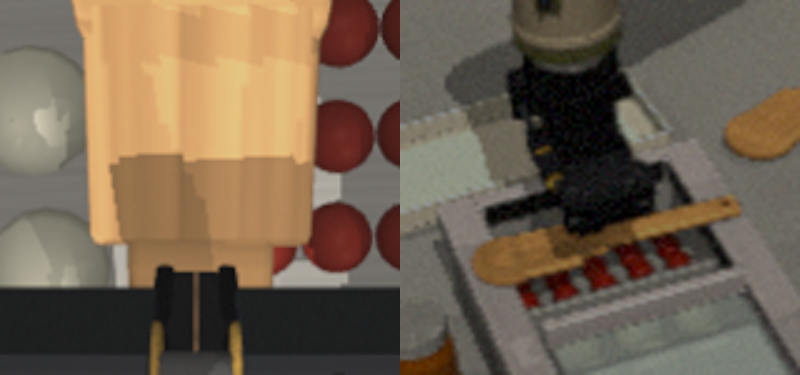

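The side view at right shows the closed fingers still slightly above the paddle, although the nominal tip height is below it. The real fingertip height doesn't match tip_extent, so I'll probe gently for contact.

```bash
python3 -m jog '[[0,0,0.2,0,1],[0,0,0,0,1],[0,0,0.15,0,1],[0,0,0,0,1],[0,0,0,0,1],[0,0,0,0,1],[0,0,0,0,1],[0,0,0,0,1],[0,0,0,0,1],[0,0,0,0,1]]'
python3 - <<'E'
from h import *
p,e=st(); print(r.read_state()['joint_positions'])
a=cam('wrist'); 
# fingertip v: lowest-index row dark near u=279
im=a['pixels']; 
for v in range(215,262,2): print(v, im[v,266:294:4].mean(-1).astype(int))
E
```

```text
time: 8.55
ee_pos: [0.5688, -0.1174, 0.124]
eef_rot: [0.998, -0.06, -0.003, -0.002]
ft_force: [0.2, -0.2, 0.1]
width: 0.0007
t 8.55 p [ 0.5688 -0.1174  0.124 ] w 0.0007 F [ 0.2 -0.2  0.1]
[[ 0.993 -0.121 -0.005]
 [-0.121 -0.993  0.003]
 [-0.005 -0.003 -1.   ]]
[ 0.47024643  0.33559018 -0.41459232  1.66908352  0.14109789  1.17241278
 -1.67105778]
215 [118 114 105 108 117 135 136]
217 [118 114 106 108 112 127 136]
219 [118 113 106 108 112 123 135]
221 [119 114 106 108 112 116 135]
223 [118 114 107 109 113 116 135]
225 [118 114 107 109 113 117 136]
227 [112 110 104 107 109 114 132]
229 [105 105 105 104 104 103 120]
231 [109 109 108 109 109 107 122]
233 [112 112 112 112 112 112 127]
235 [ 97 115 115 115 114 116 108]
237 [ 14 117 120 118 120 116  15]
239 [20 23 22 73 22 32 18]
241 [19 27 29 78 28 27 18]
243 [18 27 27 74 26 26 21]
245 [19 28 27 76 28 28 20]
247 [20 28 25 68 27 26 18]
249 [20 27 27 66 25 27 19]
251 [20 28 27 68 26 26 21]
253 [20 26 27 68 27 28 18]
255 [17 27 26 76 29 26 18]
257 [17 27 26 79 27 27 19]
259 [20 25 25 80 28 27 20]
261 [23 27 26 81 26 27 21]
```

```bash
python3 - <<'E'
from h import *
import pickle
c=pickle.load(open('w1.pkl','rb')); im=c['pixels'].mean(-1).astype(int)
print(c['fx'])
for v in range(230,268,3): 
    d=np.where(im[v,140:420]<50)[0]+140; print(v,d[:1],d[d<280][-1:] ,d[d>280][:1],d[-1:])
k,_=K(c)
M=np.array(c['camera_from_world']); 
p=np.array([.5722,-.1025,.2063]); q=np.array([.999,-.049,-.006,-.004]); e=R.from_quat(q).as_matrix()
for x in(-.0095,0,.0095):
  for kk in (-.03,-.015,0,.022): print(x,kk,np.round(proj(c,[p+e@[x,-.0435,kk],p+e@[x,.0435,kk]]),0).tolist())
E
python3 -m jog '[[0,0,0.15,0,1],[0,0,0,0,1],[0,0,0.15,0,1],[0,0,0,0,1],[0,0,0,0,1],[0,0,0,0,1],[0,0,0,0,1],[0,0,0,0,1],[0,0,0,0,1],[0,0,0,0,1]]'
```

```text
302.2845584715526
230 [281] [] [281] [391]
233 [280] [] [281] [390]
236 [189] [193] [281] [390]
239 [186] [202] [281] [390]
242 [184] [202] [316] [389]
245 [181] [202] [353] [389]
248 [179] [202] [353] [389]
251 [176] [203] [331] [389]
254 [173] [203] [314] [388]
257 [169] [203] [281] [388]
260 [165] [203] [281] [391]
263 [162] [204] [320] [395]
266 [158] [204] [319] [398]
-0.0095 -0.03 [[199.0, 284.0], [361.0, 284.0]]
-0.0095 -0.015 [[205.0, 271.0], [354.0, 271.0]]
-0.0095 0 [[210.0, 259.0], [348.0, 259.0]]
-0.0095 0.022 [[217.0, 245.0], [341.0, 245.0]]
0 -0.03 [[197.0, 268.0], [362.0, 268.0]]
0 -0.015 [[204.0, 256.0], [355.0, 256.0]]
0 0 [[209.0, 245.0], [349.0, 245.0]]
0 0.022 [[216.0, 233.0], [342.0, 233.0]]
0.0095 -0.03 [[196.0, 251.0], [364.0, 251.0]]
0.0095 -0.015 [[203.0, 240.0], [357.0, 240.0]]
0.0095 0 [[208.0, 231.0], [351.0, 231.0]]
0.0095 0.022 [[215.0, 220.0], [343.0, 220.0]]
time: 9.6
ee_pos: [0.5688, -0.1173, 0.1207]
eef_rot: [0.998, -0.06, -0.003, -0.002]
ft_force: [0.6, 0.1, -0.6]
width: 0.0005
```

The finger edges in the wrist picture (202 and 353 at row 238) put the real tips about 12 mm behind the reported TCP, not 22 mm ahead. That explains the miss. I'll probe a little further to confirm by touch.

```bash
python3 -m jog '[[0,0,0.15,0,1],[0,0,0,0,1],[0,0,0.15,0,1],[0,0,0,0,1],[0,0,0.15,0,1],[0,0,0,0,1],[0,0,0,0,1],[0,0,0,0,1],[0,0,0,0,1],[0,0,0,0,1]]'
```

```text
time: 10.6
ee_pos: [0.5696, -0.1174, 0.119]
eef_rot: [0.998, -0.061, -0.001, -0.001]
ft_force: [-0.8, -0.1, 2.9]
width: 0.0005
```

Contact came at ee z = 0.119, so the real tip height is ee z + 0.010. Gripping with tips at 0.112 therefore needs ee z of about 0.102.

```bash
python3 -m jog '[[0,0,-1,0,1],[0,0,-0.5,0,0.2],[0,0,0,0,0],[0,0,0,0,0],[0,0,0,0,0],[0,0,0,0,0],[0,0,0,0,0],[0,0,0,0,0],[0,0,0,0,0],[0,0,0,0,0]]' && python3 go.py .5695 -.1177 .102 -6.6
```

```text
time: 11.6
ee_pos: [0.5692, -0.1174, 0.1344]
eef_rot: [0.998, -0.06, -0.002, -0.001]
ft_force: [-0.4, -0.3, 0.5]
width: 0.0643
t 11.6 p [ 0.5692 -0.1174  0.1344] w 0.0643 F [-0.4 -0.3  0.5]
[[ 0.993 -0.121 -0.004]
 [-0.121 -0.993  0.003]
 [-0.004 -0.002 -1.   ]]
yaw -6.932469335960484 tool cm [0.05 0.03 3.24] turn -0.006
```

```bash
python3 -m jog '[[0,0,0,0,0],[0,0,0,0,0],[0,0,0.8,0,0],[0,0,0.8,0,0],[0,0,0.8,0,0],[0,0,0.4,0,0],[0,0,0,0,0],[0,0,0,0,0.4],[0,0,0,0,0.7],[0,0,0,0,0.8]]' 20 && python3 -m jog '[[0,0,0,0,1],[0,0,0,0,1],[0,0,0,0,1],[0,0,0,0,1],[0,0,0,0,1],[0,0,0,0,1],[0,0,0,0,1],[0,0,0,0,1],[0,0,0,0,1],[0,0,0,0,1]]' 20
```

```text
time: 12.6
ee_pos: [0.5686, -0.1172, 0.1031]
eef_rot: [0.998, -0.06, -0.003, -0.001]
ft_force: [-0.3, -0.7, -0.2]
width: 0.0704
time: 13.6
ee_pos: [0.569, -0.1174, 0.1039]
eef_rot: [0.998, -0.06, -0.002, -0.001]
ft_force: [-0.3, 0.4, -0.5]
width: 0.036
```

Grip width is 36 mm, which matches the neck. Next I'll lift and carry to the tray.

```bash
python3 -m jog '[[0,0,-2,0,1],[0,0,-2,0,1],[0,0,-2,0,1],[0,0,-0.5,0,1],[0,0,0,0,1],[0.2,3,0,0,1],[0.2,3.5,0,0,1],[0.2,3.5,0,0,1],[0.2,3.5,0,0,1],[0.2,3.5,0,0,1]]' && python3 -m jog '[[0.2,3.5,0,0,1],[0.2,3,0,0,1],[0.2,3,0,0,1],[0,2,0,0,1],[0,0,0,-0.1,1],[0,0,0,0,1],[0,0,0,0,1],[0,0,0,0,1],[0,0,0,0,1],[0,0,0,0,1]]' && python3 go.py .553 -.425 .002 -1.05
```

```text
time: 14.6
ee_pos: [0.5576, -0.2847, 0.1628]
eef_rot: [0.998, -0.054, -0.006, -0.004]
ft_force: [0.2, -0.3, -0.5]
width: 0.0358
time: 15.6
ee_pos: [0.5441, -0.4081, 0.1486]
eef_rot: [1.0, -0.01, -0.013, -0.007]
ft_force: [-0.3, -0.4, -0.9]
width: 0.0357
t 15.6 p [ 0.5441 -0.4081  0.1486] w 0.0357 F [-0.3 -0.4 -0.9]
[[ 0.999 -0.02  -0.025]
 [-0.019 -1.     0.013]
 [-0.026 -0.013 -1.   ]]
yaw -1.1000212802278477 tool cm [ 1.3   1.86 14.61] turn -0.001
```

```bash
python3 -m jog '[[0.7,1,0,0,1],[0.4,0.5,0,0,1],[0,0,2.5,0,1],[0,0,2.5,0,1],[0,0,2.5,0,1],[0,0,2,0,1],[0,0,0,0,1],[0,0,0,0,1],[0,0,0,0,1],[0,0,0,0,1]]' && python3 go.py .553 -.425 .001 -1.05; python3 -c "
from h import *
cv2.imwrite('pics/t5.png',np.hstack([cv2.resize(cam('top')['pixels'][130:270,360:460,::-1],(400,560)),cv2.resize(cam('side')['pixels'][130:270,150:250,::-1],(400,560))]))"
```

```text
time: 16.6
ee_pos: [0.557, -0.4216, 0.0555]
eef_rot: [1.0, -0.01, -0.009, -0.005]
ft_force: [0.2, -0.4, -0.7]
width: 0.0359
t 16.6 p [ 0.557  -0.4216  0.0555] w 0.0359 F [ 0.2 -0.4 -0.7]
[[ 1.    -0.02  -0.019]
 [-0.019 -1.     0.01 ]
 [-0.019 -0.009 -1.   ]]
yaw -1.1102668073804538 tool cm [-0.29  0.4   5.45] turn -0.001
```

View pics/t5.png

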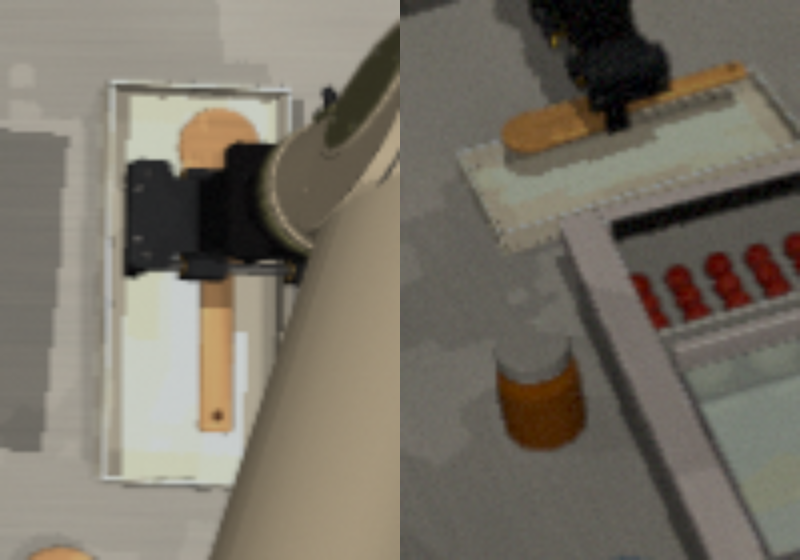

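The paddle is held level over the tray, blade at (218,140) and handle end at (216,415) in the left crop. It sits centred between the walls.

```bash
python3 -m jog '[[-0.1,0.2,1.5,0,1],[-0.1,0.1,1.5,0,1],[0,0,1.2,0,1],[0,0,0.6,0,1],[0,0,0,0,1],[0,0,0,0,1],[0,0,0,0,1],[0,0,0,0,1],[0,0,0,0,1],[0,0,0,0,1]]'
```

```text
time: 17.7
ee_pos: [0.554, -0.4247, 0.0039]
eef_rot: [1.0, -0.01, -0.009, -0.004]
ft_force: [-0.9, 0.3, 0.2]
width: 0.0357
```

```bash
python3 -m jog '[[0,0,0.4,0,1],[0,0,0,0,1],[0,0,0,0,0.4],[0,0,0,0,0.35],[0,0,0,0,0.35],[0,0,0,0,0.35],[0,0,0,0,0.35],[0,0,-1,0,0.35],[0,0,-2,0,0.35],[0,0,-3,0,0.35]]' && python3 -m jog '[[0,0,-4,0,0.35],[0,0,-4,0,0.35],[0,0,-4,0,0.35],[0,0,-3,0,1],[0,0,-1,0,1],[0,0,0,0,1],[0,0,0,0,1],[0,0,0,0,1],[0,0,0,0,1],[0,0,0,0,1]]' 20; python3 -c "
from h import *
st()
c=cam('wrist'); import pickle; pickle.dump(c,open('w6.pkl','wb'))
m=cv2.inRange(cv2.cvtColor(c['pixels'],cv2.COLOR_RGB2HSV),(7,90,90),(22,255,255))
k,l,S,ce=cv2.connectedComponentsWithStats(m)
for i in range(1,k):
  if S[i,4]>300: print(S[i],ce[i])
cv2.imwrite('pics/w6.png',np.hstack([cv2.resize(c['pixels'][:,:,::-1],(400,300)),cv2.resize(cam('side')['pixels'][130:250,150:310,::-1],(400,300))]))"
```

```text
time: 18.7
ee_pos: [0.5531, -0.4238, 0.0585]
eef_rot: [1.0, -0.01, -0.012, -0.006]
ft_force: [0.1, -0.6, -0.3]
width: 0.0564
time: 19.7
ee_pos: [0.5563, -0.4252, 0.2294]
eef_rot: [1.0, -0.009, -0.01, -0.006]
ft_force: [0.7, -0.2, -0.3]
width: 0.0083
t 19.7 p [ 0.5563 -0.4252  0.2294] w 0.0083 F [ 0.7 -0.2 -0.3]
[[ 1.    -0.019 -0.02 ]
 [-0.019 -1.     0.011]
 [-0.021 -0.011 -1.   ]]
[ 257   95   48  176 4868] [279.87078882 164.72185703]
```

View pics/w6.png

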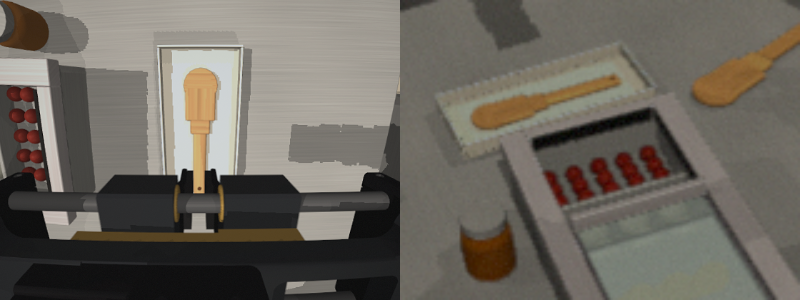

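The paddle lies flat in the tray in both views: wrist (200,130) and side (540,95). The cover has not moved. Next, with the fingers shut, I go above the spot behind the pull.

```bash
python3 -m jog '[[0,-4,0,0,1],[0,-4.5,0,0,1],[0,-4.5,0,0,1],[0,-4.5,0,0,1],[0,-4.5,0,0,1],[0,-4.5,0,0,1],[0,-4.5,0,0,1],[0,-4,0,0,1],[0,-3,0,0,1],[0,0,0,0.058,1]]' && python3 go.py .5640 .0234 .18 -4.4
```

```text
time: 20.8
ee_pos: [0.5619, -0.0314, 0.2301]
eef_rot: [0.999, -0.04, -0.012, -0.005]
ft_force: [0.1, -0.4, 0.4]
width: 0.0004
t 20.8 p [ 0.5619 -0.0314  0.2301] w 0.0004 F [ 0.1 -0.4  0.4]
[[ 0.997 -0.08  -0.023]
 [-0.08  -0.997  0.012]
 [-0.024 -0.01  -1.   ]]
yaw -4.566801916374197 tool cm [-0.11 -5.43  5.07] turn -0.003
```

```bash
python3 -m jog '[[-0.1,-3,0,0,1],[0,-2.3,0,0,1],[0,0,0,0,1],[0,0,0,0,1],[0,0,2,0,1],[0,0,2,0,1],[0,0,0.8,0,1],[0,0,0,0,1],[0,0,0,0,1],[0,0,0,0,1]]'
python3 - <<'E'
from h import *
p,e=st(); C=np.array([.5632,.0144]); xv=np.array([.9971,-.0764]); yv=-np.array([-.0764,-.9971])
tip=p-e[:,2]*.010; print('tip',tip,'in case',(tip[:2]-C)@xv,(tip[:2]-C)@yv)
w=cam('wrist'); t=cam('top')
f=lambda a,b,z:np.r_[C+a*xv+b*yv,z]
q=[f(-.088,-.0264,.138),f(.088,-.0264,.138),f(-.088,-.0384,.138),f(.088,-.0384,.138)]
im=w['pixels'][:,:,::-1].copy()
u=proj(w,q)
for a in u: cv2.circle(im,tuple(int(v) for v in np.round(a)),3,(0,0,255),-1)
print(u)
s=cam('side')['pixels'][140:260,170:330,::-1]
cv2.imwrite('pics/w7.png',np.hstack([cv2.resize(im,(400,300)),cv2.resize(s,(400,300))]))
E
```

```text
time: 21.8
ee_pos: [0.5647, 0.019, 0.1824]
eef_rot: [0.999, -0.043, -0.011, -0.004]
ft_force: [0.5, -0.7, 0.7]
width: -0.0
t 21.8 p [0.5647 0.019  0.1824] w -0.0 F [ 0.5 -0.7  0.7]
[[ 0.996 -0.086 -0.021]
 [-0.086 -0.996  0.009]
 [-0.022 -0.007 -1.   ]]
tip [0.56491023 0.01894049 0.19243069] in case 0.0013583807111925965 0.004657988244349508
[[316.79753608 318.89708658]
 [324.52635837 100.10885195]
 [330.84403994 318.75551092]
 [342.14672781 100.0881971 ]]
```

View pics/w7.png

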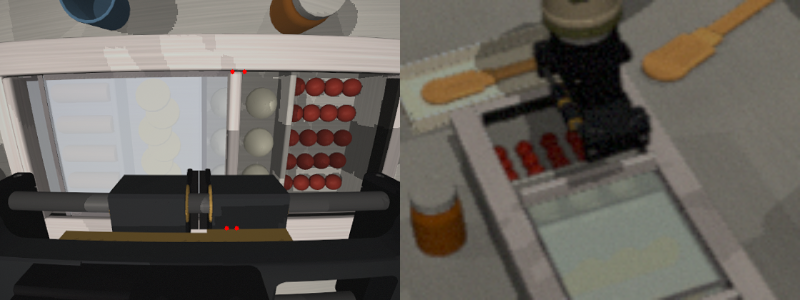

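The red marks for the predicted bar ends fall on the bar at (238,72), so the position is confirmed, and the fingers at (200,180) are on its +y side with a gap. I'll lower behind the bar with tips about 8 mm above the glass.

```bash
python3 -m jog '[[0,0,2,0,1],[0,0,1.5,0,1],[0,0,0.8,0,1],[0,0,0,0,1],[0,0,0,0,1],[0,0,0,0,1],[0,0,0,0,1],[0,0,0,0,1],[0,0,0,0,1],[0,0,0,0,1]]' && python3 go.py .5645 .019 .112 -4.4
```

```text
time: 22.95
ee_pos: [0.5659, 0.0203, 0.1415]
eef_rot: [0.999, -0.043, -0.008, -0.004]
ft_force: [-0.2, 0.3, 1.0]
width: 0.0004
t 22.95 p [0.5659 0.0203 0.1415] w 0.0004 F [-0.2  0.3  1. ]
[[ 0.996 -0.085 -0.016]
 [-0.085 -0.996  0.009]
 [-0.016 -0.008 -1.   ]]
yaw -4.885962182930019 tool cm [-0.08  0.17  2.95] turn -0.008
```

```bash
python3 -m jog '[[-0.1,0,1.2,0,1],[0,0,0.8,0,1],[0,0,0.4,0,1],[0,0,0,0,1],[0,0,0,0,1],[0,0,0.3,0,1],[0,0,0,0,1],[0,0,0,0,1],[0,0,0,0,1],[0,0,0,0,1]]' && python3 go.py .5645 .019 .112 -4.4
```

```text
time: 23.95
ee_pos: [0.5643, 0.0207, 0.1119]
eef_rot: [0.999, -0.043, -0.008, -0.004]
ft_force: [-0.0, -0.1, -1.2]
width: 0.0006
t 23.95 p [0.5643 0.0207 0.1119] w 0.0006 F [-0.  -0.1 -1.2]
[[ 0.996 -0.085 -0.016]
 [-0.085 -0.996  0.01 ]
 [-0.017 -0.008 -1.   ]]
yaw -4.885535682922806 tool cm [ 0.04  0.17 -0.02] turn -0.008
```

```bash
python3 -m jog '[[0,0.3,0,0,1],[0,0.3,0,0,1],[0,0.3,0,0,1],[0,0.3,0,0,1],[0,0.3,0,0,1],[0,0.3,0,0,1],[0,0.3,0,0,1],[0,0.3,0,0,1],[0,0.3,0,0,1],[0,0.3,0,0,1]]'
```

```text
time: 24.95
ee_pos: [0.5618, -0.0103, 0.112]
eef_rot: [0.999, -0.042, -0.008, -0.005]
ft_force: [-0.3, 1.7, 0.1]
width: 0.0003
```

```bash
python3 -m jog '[[0,0.4,0,0,1],[0,0.5,0,0,1],[0,0.5,0,0,1],[0,0.5,0,0,1],[0,0.5,0,0,1],[0,0.5,0,0,1],[0,0.5,0,0,1],[0,0.5,0,0,1],[0,0.5,0,0,1],[0,0.5,0,0,1]]' && python3 -m jog '[[0,0.5,0,0,1],[0,0.5,0,0,1],[0,0.5,0,0,1],[0,0.5,0,0,1],[0,0.5,0,0,1],[0,0.5,0,0,1],[0,0.5,0,0,1],[0,0.5,0,0,1],[0,0.4,0,0,1],[0,0,0,0,1]]'
cat > bar.py <<'E'
from h import *
p,e=st(); C=np.array([.5632,.0144]); xv=np.array([.9971,-.0764]); yv=np.array([.0764,.9971])
d=p[:2]-C; print('tcp in case',d@xv,d@yv,'yaw',np.degrees(np.arctan2(e[1,0],e[0,0])))
E
python3 bar.py
```

```text
time: 25.95
ee_pos: [0.5576, -0.0629, 0.1119]
eef_rot: [0.999, -0.042, -0.007, -0.005]
ft_force: [-0.1, 2.6, 2.1]
width: 0.0006
time: 26.95
ee_pos: [0.5536, -0.1121, 0.1116]
eef_rot: [0.999, -0.042, -0.007, -0.005]
ft_force: [0.1, 0.8, 0.0]
width: 0.0003
t 26.95 p [ 0.5536 -0.1121  0.1116] w 0.0003 F [0.1 0.8 0. ]
[[ 0.996 -0.085 -0.014]
 [-0.085 -0.996  0.011]
 [-0.015 -0.01  -1.   ]]
tcp in case 9.398712148890424e-05 -0.12682844555224226 yaw -4.859544297195349
```

```bash
python3 -m jog '[[0,0.4,0,0,1],[0,0.4,0,0,1],[0,0.4,0,0,1],[0,0.4,0,0,1],[0,0.4,0,0,1],[0,0.4,0,0,1],[0,0.4,0,0,1],[0,0.4,0,0,1],[0,0.3,0,0,1],[0,0.2,0,0,1]]' && python3 -m jog '[[0,0.2,0,0,1],[0,0.2,0,0,1],[0,0.2,0,0,1],[0,0.15,0,0,1],[0,0.15,0,0,1],[0,0.1,0,0,1],[0,0.1,0,0,1],[0,0.1,0,0,1],[0,0,0,0,1],[0,0,0,0,1]]'; python3 bar.py
```

```text
time: 27.95
ee_pos: [0.5503, -0.1514, 0.1112]
eef_rot: [0.999, -0.042, -0.007, -0.005]
ft_force: [0.6, 1.2, 0.7]
width: 0.0007
time: 28.95
ee_pos: [0.5492, -0.1645, 0.111]
eef_rot: [0.999, -0.042, -0.007, -0.005]
ft_force: [1.2, 2.3, 1.5]
width: 0.0005
t 28.95 p [ 0.5492 -0.1645  0.111 ] w 0.0005 F [1.2 2.3 1.5]
[[ 0.996 -0.084 -0.014]
 [-0.084 -0.996  0.011]
 [-0.015 -0.01  -1.   ]]
tcp in case -0.00030545730478746293 -0.17941249564618725 yaw -4.7986856153260415
```

```bash
python3 -m jog '[[0,0.1,0,0,1],[0,0.1,0,0,1],[0,0.1,0,0,1],[0,0.1,0,0,1],[0,0.1,0,0,1],[0,0.1,0,0,1],[0,0.1,0,0,1],[0,0,0,0,1],[0,0,0,0,1],[0,0,0,0,1]]'; python3 bar.py
python3 - <<'E'
from h import *
w=cam('wrist'); im=w['pixels'][:,:,::-1]
cv2.imwrite('pics/w8.png',np.hstack([cv2.resize(im[80:300,230:480],(400,352)),cv2.resize(cam('side')['pixels'][150:240,190:290,::-1],(400,352))]))
E
```

```text
time: 29.95
ee_pos: [0.5486, -0.172, 0.111]
eef_rot: [0.999, -0.042, -0.007, -0.005]
ft_force: [1.2, 2.0, 2.0]
width: 0.0002
t 29.95 p [ 0.5486 -0.172   0.111 ] w 0.0002 F [1.2 2.  2. ]
[[ 0.996 -0.084 -0.014]
 [-0.084 -0.996  0.011]
 [-0.015 -0.01  -1.   ]]
tcp in case -0.00035240869635538505 -0.18701546341915143 yaw -4.796164103681168
```

View pics/w8.png

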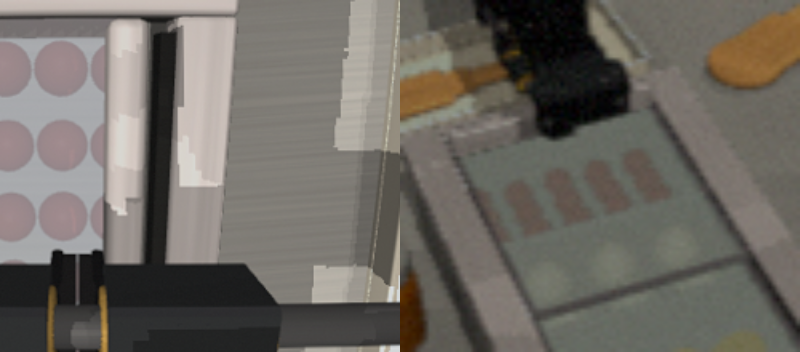

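The bar at left crop (127,130) is nearly at the black buffer (158,130), and the push force is still about 2 N. I'll continue at about 1 mm per row.

```bash
python3 -m jog '[[0,0.1,0,0,1],[0,0.1,0,0,1],[0,0.1,0,0,1],[0,0.1,0,0,1],[0,0.1,0,0,1],[0,0,0,0,1],[0,0,0,0,1],[0,0,0,0,1],[0,0,0,0,1],[0,0,0,0,1]]'; python3 bar.py
```

```text
time: 31.05
ee_pos: [0.5481, -0.1774, 0.1109]
eef_rot: [0.999, -0.042, -0.007, -0.005]
ft_force: [0.9, 1.6, 1.2]
width: 0.0005
t 31.05 p [ 0.5481 -0.1774  0.1109] w 0.0005 F [0.9 1.6 1.2]
[[ 0.996 -0.084 -0.014]
 [-0.084 -0.996  0.011]
 [-0.015 -0.01  -1.   ]]
tcp in case -0.00044039048212195404 -0.1924451836943245 yaw -4.792479825946367
```

```bash
python3 -m jog '[[0,0.1,0,0,1],[0,0.1,0,0,1],[0,0.1,0,0,1],[0,0,0,0,1],[0,0,0,0,1],[0,0,0,0,1],[0,0,0,0,1],[0,0,0,0,1],[0,0,0,0,1],[0,0,0,0,1]]'; python3 bar.py
```

```text
time: 32.05
ee_pos: [0.548, -0.1789, 0.1109]
eef_rot: [0.999, -0.041, -0.007, -0.006]
ft_force: [0.4, 3.1, 1.1]
width: 0.0006
t 32.05 p [ 0.548  -0.1789  0.1109] w 0.0006 F [0.4 3.1 1.1]
[[ 0.997 -0.082 -0.014]
 [-0.082 -0.997  0.013]
 [-0.015 -0.012 -1.   ]]
tcp in case -0.00043368275567433855 -0.1939360075440358 yaw -4.707310663234774
```

```bash
python3 -m jog '[[0,0.1,0,0,1],[0,0.1,0,0,1],[0,0.1,0,0,1],[0,0,0,0,1],[0,0,0,0,1],[0,0,0,0,1],[0,0,0,0,1],[0,0,0,0,1],[0,0,0,0,1],[0,0,0,0,1]]'; python3 bar.py
```

```text
time: 33.05
ee_pos: [0.5479, -0.1791, 0.1109]
eef_rot: [0.999, -0.04, -0.008, -0.008]
ft_force: [0.3, 3.6, 3.0]
width: 0.0008
t 33.05 p [ 0.5479 -0.1791  0.1109] w 0.0008 F [0.3 3.6 3. ]
[[ 0.997 -0.08  -0.015]
 [-0.08  -0.997  0.016]
 [-0.016 -0.015 -1.   ]]
tcp in case -0.0004832244043790658 -0.19415206064649843 yaw -4.5764481920383595
```

It has stalled against the buffer: three more rows gave only 0.2 mm and the force rose. I'll back away from the bar, lift and check.

```bash
python3 -m jog '[[0,-0.3,0,0,1],[0,-0.5,0,0,1],[0,-0.7,0,0,1],[0,-0.7,0,0,1],[0,0,-1,0,1],[0,0,-2,0,1],[0,0,-3,0,1],[0,0,-3,0,1],[0,0,-1,0,1],[0,0,0,0,1]]'; python3 bar.py
python3 - <<'E'
from h import *
w=cam('wrist'); im=w['pixels'][:,:,::-1].copy(); C=np.array([.5632,.0144]); xv=np.array([.9971,-.0764]); yv=np.array([.0764,.9971])
f=lambda a,b,z:np.r_[C+a*xv+b*yv,z]
for y in(-.203,-.215): # bar faces if fully shut
  u=proj(w,[f(.085,y,.138),f(.05,y,.138)]); print(y,u)
  for a in u: cv2.circle(im,tuple(int(v) for v in np.round(a)),1,(0,0,255),-1)
cv2.imwrite('pics/w9.png',np.hstack([cv2.resize(im[60:280,260:510],(400,352)),cv2.resize(cam('top')['pixels'][120:270,300:450,::-1],(352,352))]))
E
```

```text
time: 34.05
ee_pos: [0.55, -0.1588, 0.2165]
eef_rot: [0.999, -0.04, -0.009, -0.006]
ft_force: [0.7, -0.8, -0.9]
width: 0.0003
t 34.05 p [ 0.55   -0.1588  0.2165] w 0.0003 F [ 0.7 -0.8 -0.9]
[[ 0.997 -0.081 -0.017]
 [-0.081 -0.997  0.013]
 [-0.018 -0.012 -1.   ]]
tcp in case 3.627981249415026e-05 -0.17373117406576902 yaw -4.635904220906248
-0.203 [[316.90872502 105.07707119]
 [315.62726389 149.62114669]]
-0.215 [[332.08164878 105.11651316]
 [330.24845251 149.63892343]]
```

The picture limit is reached, so I'll check by pixel profiles instead.

Run:
```python
from h import *
w=cam('wrist'); g=w['pixels'].mean(-1).astype(int); C=np.array([.5632,.0144]); xv=np.array([.9971,-.0764]); yv=np.array([.0764,.9971])
for v in (125,140,155):
  row=g[v,300:370]; print(v,row.tolist())
  d=np.where(row<70)[0]+300; print('dark',d[0],d[-1], [(round(float((onz(w,[[u,v]],z)[0,:2]-C)@yv),4)) for u in (d[0]-.5,) for z in (.138,.12)], 'right edge',[(round(float((onz(w,[[d[-1]+.5,v]],z)[0,:2]-C)@yv),4)) for z in (.138,.12)])
t=cam('top'); g=t['pixels'].mean(-1).astype(int)
for v in (185,195): print('top',v,g[v,325:356].tolist())
print('expected top bar -y face / endbar inner', proj(t,[np.r_[C-.215*yv,.138],np.r_[C-.22*yv,.12]]))
m=cv2.inRange(cv2.cvtColor(t['pixels'],cv2.COLOR_RGB2HSV),(7,90,110),(22,255,255)); m[:, :385]=0; m[:,435:]=0; m[255:]=0
vu=np.argwhere(m)[:,::-1]; P=onz(t,vu,.013)[:,:2]; print('paddle rect',cv2.minAreaRect((P*1000).astype(np.float32)),len(P))
```

```text
125 [126, 128, 130, 130, 131, 131, 131, 132, 131, 133, 132, 132, 134, 114, 110, 118, 155, 175, 184, 192, 195, 197, 196, 193, 188, 185, 182, 178, 162, 147, 71, 29, 23, 60, 121, 141, 139, 139, 139, 140, 139, 138, 135, 201, 197, 191, 188, 186, 188, 189, 189, 191, 195, 194, 187, 143, 92, 115, 114, 114, 114, 115, 116, 115, 116, 116, 116, 116, 116, 116]
dark 331 333 [-0.2139, -0.2167] right edge [-0.2163, -0.2193]
140 [157, 157, 157, 158, 158, 157, 157, 158, 158, 157, 158, 160, 150, 121, 109, 135, 170, 183, 191, 195, 198, 197, 195, 190, 186, 185, 186, 169, 151, 97, 40, 25, 38, 113, 138, 140, 140, 140, 140, 140, 141, 141, 139, 196, 194, 189, 186, 189, 192, 189, 192, 195, 196, 190, 147, 109, 113, 112, 112, 113, 112, 112, 113, 112, 112, 112, 112, 112, 113, 113]
dark 330 332 [-0.2136, -0.2164] right edge [-0.216, -0.219]
155 [132, 132, 132, 133, 133, 133, 133, 134, 134, 135, 135, 135, 123, 112, 119, 155, 179, 187, 194, 197, 198, 196, 193, 188, 187, 189, 176, 158, 132, 69, 24, 22, 106, 135, 140, 141, 140, 141, 141, 141, 140, 193, 200, 194, 190, 187, 190, 192, 190, 192, 195, 197, 190, 143, 112, 114, 115, 114, 115, 115, 114, 115, 115, 114, 114, 114, 114, 114, 113, 113]
dark 329 331 [-0.2133, -0.2161] right edge [-0.2157, -0.2187]
top 185 [36, 38, 36, 35, 59, 80, 85, 91, 95, 104, 110, 114, 117, 121, 125, 129, 130, 132, 135, 137, 139, 141, 142, 144, 147, 148, 148, 149, 150, 152, 151]
top 195 [123, 121, 121, 129, 142, 133, 102, 93, 105, 112, 115, 118, 122, 124, 128, 131, 133, 135, 137, 139, 142, 142, 144, 147, 149, 149, 150, 150, 151, 152, 151]
expected top bar -y face / endbar inner [[341.59969062 189.33168097]
 [342.26800352 190.53838285]]
paddle rect ((537.6199951171875, -426.4700927734375), (55.80184555053711, 236.84901428222656), 89.82714080810547) 860
```

The bar's -y face measures -0.214 (shut would be -0.215). Only the 5 mm buffer shows before the end bar. The paddle's centre is within 2 mm of the tray's centre, so I'm handing in.

```bash
python3 -c "
from h import *
st(); print(r.close_job())"
```

```text
t 34.25 p [ 0.5486 -0.1585  0.2135] w 0.0005 F [-1.2 -0.9  0.5]
[[ 0.996 -0.081 -0.021]
 [-0.081 -0.997  0.015]
 [-0.022 -0.013 -1.   ]]
the job is handed in; nothing more can be done
None
```

The paddle is in the white tray and the open cover is pushed fully shut against the buffer. I handed the job in at 34 s of the 67 s allowed.

**What I did**
- I picked up the 240 mm paddle by its neck and laid it in the tray. The two look-alikes measured about 305 mm.
- I pushed the cover shut with closed fingers behind its pull, at about 0.05 m/s and slower near the end. The readings at the end of each move showed at most 3.6 N along the push.

**Last checks**
- **Paddle:** its centre is within about 2 mm of the tray's centre. It lay flat in the pictures taken after release.
- **Cover:** the bar is within about 1 mm of fully shut. Only the 5 mm buffer shows before the end bar.
- **Robot:** the fingers were about 85 mm above the case and touching nothing.

**What disagreed or was not checked**
- **Fingertip height:** the first grasp closed on air above the paddle. The real fingertips are about 10 mm behind the reported TCP, not the stated 22 mm ahead. I found this from the wrist view and a gentle touch of about 3 N on the paddle, then corrected for it.
- **Last picture:** the viewer's limit was reached, so the final cover check rests on pixel profiles and force.
- **Other items:** I did not measure the other cover or the bystanders at the end. The arm went near none of the bystanders, and the fingers stayed above the cover pane.

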